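# Comb the marking pencils into their grooves

## Robot

A 7-joint arm with a two-finger parallel gripper is mounted at the origin on the work surface. World frame = base frame: x ahead of the robot, y to its left, z up, the work surface at z = 0. Lengths are in m, angles in rad, forces in N, time in s.
With the tool pointing down it reaches from about 0.4 to 0.85 m from the base axis. Payload 10.4 kg.
Tool frame: the origin (TCP) lies on the centre line of the jaws, within the pads' length; the fingertips stand 11 mm ahead of it and the grasp point (between the pads) lies 8 mm behind it (manip.finger_overhang is the distance from the TCP to the fingertips, in m); z points along the fingers, y is the line along which they close (so a half turn about z gives the same grasp; the last joint's range is limited). The gripper opens to 85 mm and grips with 20 to 120 N. Pads are 22 mm wide; open, the fingers measure 114 mm over their backs; the gripper's body (76 mm by 85 mm) begins 54 mm behind the grasp point. The pads swing forward as they close: fully open they stand 13 mm farther back than shut.
Start: joints at [-1.234, 0.332, -0.065, 1.46, 0.022, 1.35, -0.088], TCP at [0.22, 0.585, 0.242] pointing down, gripper open.
Joint ranges: [-2.6, 2.6], [-0.5, 2.12], [-1.47, 1.34], [0.16, 2.42], [-1.27, 4.41], [0.06, 2.06], [-2.6, 2.6]. Speed limits (rad/s): [2.22, 2.22, 2.79, 2.79, 3.14, 3.14, 3.14].

## Interface

Orientations are given as a unit quaternion [x, y, z, w].
In Python, from workcell import manip, imaging, workorder gives the robot as it stands.
- The arm moves only by the tool jog_arm, never from a script. Its argument "deltas" is a list of rows, each an object with "gripper": the opening, from 0 (shut) to 1 (fully open); "offset": the shift along the tool's x, y, z in m, a list of three; "rotation": the turn, a rotation vector about the tool's x, y, z in degrees, a list of three. In form: [{"gripper": gripper, "offset": [tx, ty, tz], "rotation": [ax, ay, az]}, ...]. A call has 1 to 20 rows; each row shifts and turns the commanded pose from where the row before left it, along the tool's axes as they then stand; what a row does not reach is not made up. A row lasts 1/10 s, in which the tool goes at most 50 mm and 8.59 degrees, less where a joint would pass 70% of its speed; a pose out of reach is approached as far as the arm can. A call with a gripper value outside its range is refused whole. The fingers move at their own pace and stop on an object; "newtons" is the grip in N (left out, the last holds). Time passes only in rows, so rows that do not move let the fingers close. It gives the time, the measured TCP pose, the force, the opening and the grip force at its end, in the units of the state.
- manip.get_obs(): the state, without advancing time (a new reading comes with each control period).
- imaging.camera(name): name is "scene" or "top"; returns the picture (480x640x3 uint8, blue, green, red); there is no depth.
- imaging.camera_model(name): a dict with "camera_matrix" (3x3 intrinsics, pixels), "world_to_cam" (4x4, takes a point from world to camera coordinates). Camera axes: x right, y up, looking along -z (the intrinsics and any distortion apply to the point x, -y, -z); pixel columns grow to the right and rows downward; lengths in m; the calibration is good to about 2 mm. A picture is of the moment at which its call begins. camera_model takes no time and is no camera call.
- workorder.hand_in(): hands the job in; it is judged then, once.
The state is a dict: "clock": time; "joint_pos": joint angles; "joint_velocities": joint speeds; "tau": joint torques, N m; "position": TCP position; "ee_rot": TCP orientation; "ft_force": force on the tool from outside, world axes, zero at the start; "torque": the same for the moment, N m; "grip_width": opening from 0.0 (shut) to 1.0 (fully open); "grasp_force": force on a finger pad.
Only numpy, scipy, OpenCV 4.12 (cv2) and the standard library are available. Lean on these libraries where they do the work, as an engineer would, in place of code of your own. Each camera call takes 0.05 s, during which the arm holds its last target. There are 200 camera calls.

## Task

Take the standing rake by its upright shaft, set it in the grooved tray with both runners resting lightly on the rails, and comb it gently across the grooves, riding on the rails, until all four pencils lie down in grooves. Do not touch the pencils with the gripper, and do not tip the rake over or knock anything else on the table. Then stand the rake upright on its cork mat and let go.

Things in the scene. Friction and masses are not known exactly. Their poses are not given: they have to be found in the camera images.
- tray: Wooden grooved tray fixed to the table, 186 mm (its x) by 228 mm (its y). Origin: centre of its underside, z up. Nine grooves run along x, side by side across y. Two flat rails, 23 mm wide, at x = +-81.5 mm run the whole length along y; both are set to one height, unknown: tops 23.5 to 28 mm up, to be felt. End walls at y = +-108 to +-114 mm, only between the rails, 32 mm high. 15 mm inside each is free of pencils.
- groove (a point): Middle of the floor of the middle groove, 8 mm above the tray's underside. Grooves are 16 mm wide, 140 mm long (x -70 to 70), 24 mm apart: centres at y = -96, -72 ... +96 mm of the tray. The rounded ridges between them rise to 20 mm above the underside.
- rake_grip (a point): Point on the rake's upright shaft, 95 mm above its runner soles; z up, x along the head. 0.28 to 0.44 kg, top-heavy, easily tipped. Shaft 24 x 24 mm (sides along x, y), 34 to 130 mm up, the top 22 mm a heavy steel cap of the same width. Head: a bar 175 mm long (x), 20 mm thick (y), 18 to 34 mm up, with teeth and runners below.
- rake_foot (a point): Same rake and axes, 95 mm below rake_grip, midway between the runner soles. One row of eight teeth (8 mm thick in y) under the bar, x -66 to 66 mm, y = 0. Runners at x = +-80.5 mm, 14 mm wide, 50 mm long in y. Tooth tips and soles lie in one plane: with the runners on the tray's rails the teeth push loose pencils and just clear settled ones.
- mat: Cork mat fixed to the table, 210 x 90 mm, 6 mm thick, on which the rake stands upright at the start, its head roughly along the long side. Origin: centre of the underside; x along the long side.
- pencil0_center (a point): Chunky round, smoothly lacquered wooden marking pencil, 14 mm in diameter, 100 mm long, 16 to 28 g; the point is its centre, x along its length. It starts lying askew across the ridges (centre 27 mm above the tray's underside); settled in a groove its centre is 15 mm above the tray's underside and its top stands 2 mm above the ridges.
- pencil1_center (a point): Chunky round, smoothly lacquered wooden marking pencil, 14 mm in diameter, 100 mm long, 16 to 28 g; the point is its centre, x along its length. It starts lying askew across the ridges (centre 27 mm above the tray's underside); settled in a groove its centre is 15 mm above the tray's underside and its top stands 2 mm above the ridges.
- pencil2_center (a point): Chunky round, smoothly lacquered wooden marking pencil, 14 mm in diameter, 100 mm long, 16 to 28 g; the point is its centre, x along its length. It starts lying askew across the ridges (centre 27 mm above the tray's underside); settled in a groove its centre is 15 mm above the tray's underside and its top stands 2 mm above the ridges.
- pencil3_center (a point): Chunky round, smoothly lacquered wooden marking pencil, 14 mm in diameter, 100 mm long, 16 to 28 g; the point is its centre, x along its length. It starts lying askew across the ridges (centre 27 mm above the tray's underside); settled in a groove its centre is 15 mm above the tray's underside and its top stands 2 mm above the ridges.
- cone: Bystander, loose: white thread cone, 56 mm across its foot, 95 mm tall. Origin: centre of its underside.
- oiler: Bystander, loose: tall, top-heavy grey oil bottle with a narrow spout, 52 mm wide, 170 mm tall. Origin: centre of its underside.
- tape: Bystander, loose: round tape-measure case lying flat, 60 mm across, 18 mm high. Origin: centre of its underside.
- chalkbox: Bystander, loose: cardboard box 60 x 35 x 22 mm. Origin: centre of its underside.
- shears: Bystander, loose: pair of shears lying flat, 200 mm long, 12 mm high. Origin: centre of its underside.
- weight: Bystander, loose: steel pattern weight 90 x 50 x 30 mm high. Origin: centre of its underside.
Mind the look-alikes: they are no part of the job. What is shaped like the part that bears pencil0_center but black is not meant. What is shaped like the part that bears rake_grip but blue is not meant.

How it is judged:
On the way, in this order (a step that is already met when the one before it is completed fails the run):
1. the rake rests on the tray's rails, level (contact force between rake and tray above 0.5 N and z of rake_foot in the frame of tray between 0.02 and 0.032 m and angle between rake_grip's own z axis and vertical below 0.12 rad and horizontal distance between rake_foot and tray below 0.125 m), for 0.1 s.
2. all four pencils lie in grooves while the rake still rides on the tray (z of pencil0_center in the frame of tray between 0.01 and 0.0178 m and angle between the x axis of each of pencil0_center, pencil1_center, pencil2_center, pencil3_center and the x axis of tray, either way round below 0.08 rad and y of pencil0_center in the frame of tray between -0.106 and 0.106 m and x of pencil0_center in the frame of tray between -0.03 and 0.03 m and z of pencil1_center in the frame of tray between 0.01 and 0.0178 m and y of pencil1_center in the frame of tray between -0.106 and 0.106 m and x of pencil1_center in the frame of tray between -0.03 and 0.03 m and z of pencil2_center in the frame of tray between 0.01 and 0.0178 m and y of pencil2_center in the frame of tray between -0.106 and 0.106 m and x of pencil2_center in the frame of tray between -0.03 and 0.03 m and z of pencil3_center in the frame of tray between 0.01 and 0.0178 m and y of pencil3_center in the frame of tray between -0.106 and 0.106 m and x of pencil3_center in the frame of tray between -0.03 and 0.03 m and contact force between rake and tray above 0.5 N), for 0.1 s.
At the end, for the whole second after the job is handed in: All four pencils lie at rest down in grooves of the tray, on the groove floor (within 3 mm) and along the groove (within 0.08 rad); the rake stands upright (within 0.1 rad), still, on its cork mat, within 35 mm of the middle of the mat (z of pencil0_center in the frame of tray between 0.01 and 0.0178 m and angle between the x axis of each of pencil0_center, pencil1_center, pencil2_center, pencil3_center and the x axis of tray, either way round below 0.08 rad and y of pencil0_center in the frame of tray between -0.106 and 0.106 m and x of pencil0_center in the frame of tray between -0.03 and 0.03 m and z of pencil1_center in the frame of tray between 0.01 and 0.0178 m and y of pencil1_center in the frame of tray between -0.106 and 0.106 m and x of pencil1_center in the frame of tray between -0.03 and 0.03 m and z of pencil2_center in the frame of tray between 0.01 and 0.0178 m and y of pencil2_center in the frame of tray between -0.106 and 0.106 m and x of pencil2_center in the frame of tray between -0.03 and 0.03 m and z of pencil3_center in the frame of tray between 0.01 and 0.0178 m and y of pencil3_center in the frame of tray between -0.106 and 0.106 m and x of pencil3_center in the frame of tray between -0.03 and 0.03 m and angle between rake_grip's own z axis and vertical below 0.1 rad and horizontal distance between rake_foot and mat below 0.035 m and height (world z) of rake_foot below 0.009 m and linear speed of each of rake, pencil0, pencil1, pencil2, pencil3 below 0.02 m/s); the robot touches nothing.
It fails at once if the gripper or arm touches a pencil (contact force between any of the fingers, the arm and pencil0 above 0.3 N or contact force between any of the fingers, the arm and pencil1 above 0.3 N or contact force between any of the fingers, the arm and pencil2 above 0.3 N or contact force between any of the fingers, the arm and pencil3 above 0.3 N).
It fails at once if the rake is pressed hard (over 30 N) on the tray (contact force between rake and tray above 30 N).
It fails at once if the rake tips over (angle between rake_grip's own z axis and vertical above 0.6 rad).
It fails at once if a bystander is knocked (moved over 30 mm) (distance of any of cone, oiler, tape, chalkbox, shears, weight from where it was at the start of the episode above 0.03 m).
It also fails if it takes over 61 s, if anything falls off the work surface, if the arm or the gripper's body presses on something with over 40 N, if the wrist force passes 120 N, or if a joint passes its speed limit or range.

## Working session

There is one attempt and no reset: what is moved stays moved. The work goes in short steps, Python scripts to look and compute and a tool call to move; the robot and the scene stay as the last step left them, time stands still between calls to the robot, and variables do not carry over. Pictures are saved under pics/ and viewed, at most 10 in all, crops included, and the job is handed in when it is done.

Besides the shell and the picture viewer there is one more tool, called after "Call:" as name(argument=value, ...) on one line, values as JSON. jog_arm: Moves the arm, as the interface text tells. Its arguments: {"type":"object","properties":{"deltas":{"type":"array","items":{"type":"object","properties":{"gripper":{"type":"number"},"offset":{"type":"array","items":{"type":"number"}},"rotation":{"type":"array","items":{"type":"number"}}}}},"newtons":{"type":"number"}},"required":["deltas"]}

```bash
mkdir -p pics
cat > h.py <<'E'
import numpy as np, cv2
from workcell import manip, imaging, workorder
def ray(cam,u,v):
    m=imaging.camera_model(cam);K=np.array(m["camera_matrix"]);T=np.array(m["world_to_cam"])
    d=np.linalg.inv(K)@[u,v,1]; d=np.array([d[0],-d[1],-d[2]])
    R=T[:3,:3]; return -R.T@T[:3,3], R.T@d
def onplane(cam,u,v,z):
    o,d=ray(cam,u,v); return o+d*(z-o[2])/d[2]
def proj(cam,p):
    m=imaging.camera_model(cam);K=np.array(m["camera_matrix"]);T=np.array(m["world_to_cam"])
    c=T[:3,:3]@np.array(p)+T[:3,3]; q=K@[c[0],-c[1],-c[2]]; return q[:2]/q[2]
E
python3 - <<'E'
from h import *
for n in("top","scene"):
    cv2.imwrite(f"pics/{n}0.png",imaging.camera(n)); m=imaging.camera_model(n); print(m,ray(n,320,240)[0])
print(manip.get_obs())
E
```

```text
{'camera_matrix': array([[580.23236209,   0.        , 317.42944124],
       [  0.        , 580.23236209, 245.90200685],
       [  0.        ,   0.        ,   1.        ]]), 'world_to_cam': array([[ 0.00549759, -0.99989847,  0.01314619, -0.07698747],
       [ 0.98573872,  0.00762997,  0.16810996, -0.57370783],
       [-0.1681932 ,  0.01203451,  0.98568059, -1.04581381],
       [ 0.        ,  0.        ,  0.        ,  1.        ]])} [ 0.3900505  -0.06001643  1.12829646]
{'camera_matrix': array([[495.98091666,   0.        , 326.93956961],
       [  0.        , 495.98091666, 241.47724937],
       [  0.        ,   0.        ,   1.        ]]), 'world_to_cam': array([[ 0.63346952,  0.77371506,  0.00902059, -0.30897511],
       [-0.5882083 ,  0.47394848,  0.65527387,  0.29337398],
       [ 0.50271996, -0.42040201,  0.75533753, -1.48583218],
       [ 0.        ,  0.        ,  0.        ,  1.        ]])} [ 1.11524882 -0.52463229  0.93285165]
{'clock': 0.1, 'joint_pos': array([-1.23361494,  0.33279705, -0.06468721,  1.46087431,  0.02161931,
        1.34989728, -0.0885009 ]), 'joint_velocities': array([ 0.00037608, -0.00228021, -0.00154582, -0.00351854, -0.00133587,
        0.00077336, -0.00035718]), 'tau': array([ 1.36163253e-03, -6.26740122e+01,  4.90921817e-02, -3.92431068e+01,
        1.63921248e-02,  6.98395452e-03, -3.41158841e-05]), 'position': array([0.2199437 , 0.58467082, 0.24159461]), 'ee_rot': array([ 1.78916669e-01,  9.83864023e-01, -6.35729183e-04, -7.40972939e-05]), 'ft_force': array([-0.04744894, -0.17007995,  0.23759218]), 'torque': array([ 0.01412997,  0.03331824, -0.02204272]), 'grasp_force': 0.0, 'grip_width': 1.0014081913993813}
```

View pics/top0.png

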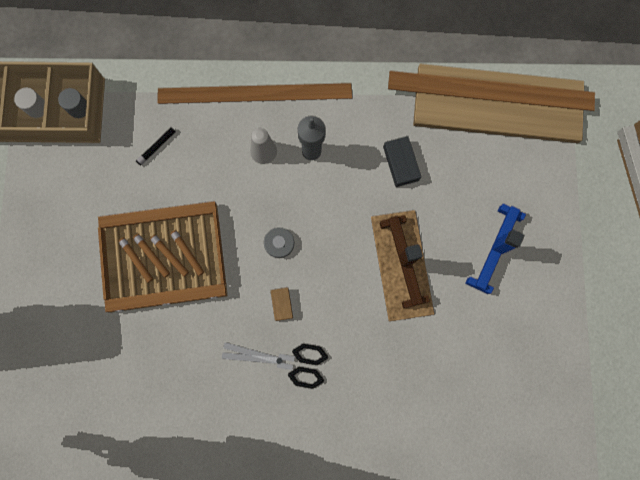

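View pics/scene0.png

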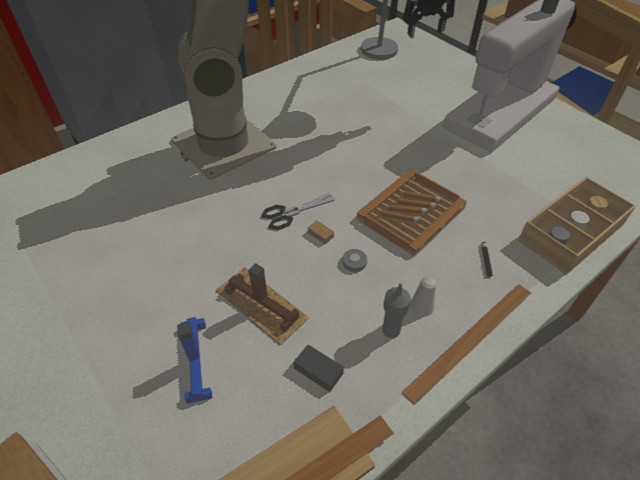

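Top view: the candidates for the rake are the brown one on cork at (405,258) and the blue one at (500,250), which is the decoy. For the pencils there are the four wooden ones in the tray, (135,260) to (187,253), and the black one at (156,146), also a decoy. I choose the brown rake and will check it in a crop.

Run:
```python
from h import *
im=cv2.imread("pics/top0.png")
a=cv2.resize(im[190:330,85:245],None,fx=2.5,fy=4*0.625,interpolation=cv2.INTER_CUBIC)
b=cv2.resize(im[190:330,355:515],None,fx=2.5,fy=2.5,interpolation=cv2.INTER_CUBIC)
cv2.imwrite("pics/crop0.png",np.hstack([a,b]))
hsv=cv2.cvtColor(im,cv2.COLOR_BGR2HSV)
def big(mask,x0,x1,y0,y1):
    m=np.zeros_like(mask);m[y0:y1,x0:x1]=mask[y0:y1,x0:x1]
    m=cv2.morphologyEx(m,cv2.MORPH_CLOSE,np.ones((3,3)))
    cs,_=cv2.findContours(m,cv2.RETR_EXTERNAL,cv2.CHAIN_APPROX_NONE);return max(cs,key=cv2.contourArea)
wood=cv2.inRange(hsv,(5,70,40),(30,255,255))
for nm,box,z in(("tray",(85,245,190,330),0.026),("mat+rake",(360,445,200,330),0.006)):
    c=big(wood,*box); r=cv2.minAreaRect(c); P=cv2.boxPoints(r)
    W=np.array([onplane("top",*p,z) for p in P]); print(nm,P.round(1).tolist(),W[:,:2].round(4).tolist(),"ctr",W.mean(0).round(4),[np.linalg.norm(W[i]-W[i-1]).round(4) for i in range(4)])
```

```text
tray [[92.19999694824219, 217.0], [215.8000030517578, 200.60000610351562], [228.60000610351562, 296.29998779296875], [105.0, 312.79998779296875]] [[0.6314, 0.3624], [0.6662, 0.1251], [0.4799, 0.0944], [0.4474, 0.3255]] ctr [0.5562 0.2268 0.026 ] [np.float64(0.1877), np.float64(0.2399), np.float64(0.1889), np.float64(0.2334)]
mat+rake [[369.8999938964844, 216.39999389648438], [415.0, 208.3000030517578], [433.8999938964844, 313.8999938964844], [388.70001220703125, 322.0]] [[0.6417, -0.1773], [0.6589, -0.2674], [0.4501, -0.2991], [0.4342, -0.2116]] ctr [ 0.5462 -0.2388  0.006 ] [np.float64(0.2103), np.float64(0.0917), np.float64(0.2111), np.float64(0.0889)]
```

View pics/crop0.png

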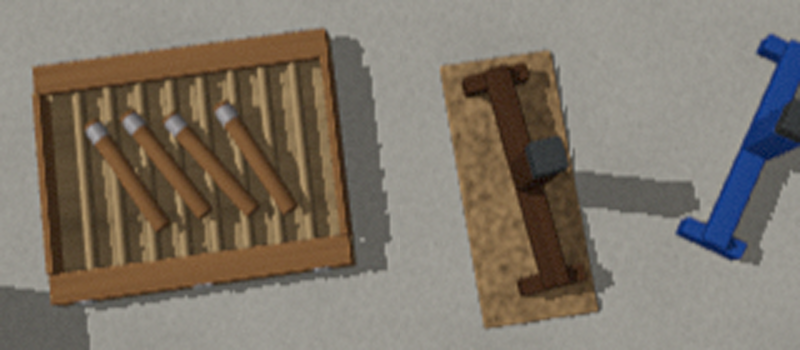

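The crop confirms the brown rake on the cork mat, with its dark cap at about px (414,253) and runners at about (394,222) and (414,302). The four wooden pencils lie askew in the tray. Next I compute exact poses.

Run:
```python
from h import *
im=cv2.imread("pics/top0.png"); hsv=cv2.cvtColor(im,cv2.COLOR_BGR2HSV)
# tray from far edge corners
A,B,C,D=[onplane("top",85+u/2.5,190+v/2.5,.026)[:2] for u,v in((35,68),(327,29),(354,250),(48,290))]
e=(A-B)/np.linalg.norm(A-B); n=np.array([e[1],-e[0]])  # n ~ +x
print("tray edge",np.linalg.norm(A-B),"yaw",np.degrees(np.arctan2(n[1],n[0])),"ctr",(A+B)/2-n*.093, "BC,AD",np.linalg.norm(B-C),np.linalg.norm(A-D))
roi=np.zeros(im.shape[:2],np.uint8); roi[205:320,372:432]=255
def con(m):
    cs,_=cv2.findContours(m&roi,cv2.RETR_EXTERNAL,cv2.CHAIN_APPROX_NONE); return max(cs,key=cv2.contourArea)
print(hsv[253,414],hsv[235,399],hsv[290,411],hsv[270,385],hsv[235,420])
cap=con(cv2.inRange(hsv,(85,20,30),(130,255,140))); r=cv2.minAreaRect(cap); print("cap",r, onplane("top",*r[0],.136))
bar=con(cv2.inRange(hsv,(0,100,20),(14,255,110))); r=cv2.minAreaRect(bar);print("bar",r,cv2.boundingRect(bar))
for u,v in((497,78),(549,280)): print(onplane("top",355+(u-400)/2.5,190+v/2.5,.03))
P=[onplane("top",355+(u-400)/2.5,190+v/2.5,.006)[:2] for u,v in((442,65),(551,50),(598,310),(486,327))]
print("mat",np.mean(P,0),np.degrees(np.arctan2(*(P[0]-P[3])[::-1])),[np.linalg.norm(P[i]-P[i-1]) for i in range(4)])
```

```text
tray edge 0.22669494549492744 yaw 8.365422322786642 ctr [0.55566167 0.22362069] BC,AD 0.1743173247850988 0.17240062248894467
[96 20 63] [ 11 141  67] [  9 145  65] [ 16 114 127] [24 14 90]
cap ((410.2308349609375, 253.1538543701172), (11.374736785888672, 7.452413558959961), 78.69007110595703) [ 0.54785539 -0.23322346  0.136     ]
bar ((404.1565246582031, 261.2665710449219), (92.66384887695312, 27.619897842407227), 74.43849182128906) (380, 215, 50, 93)
[ 0.62716435 -0.22116055  0.03      ]
[ 0.47113828 -0.25800833  0.03      ]
mat [ 0.54613331 -0.24047194] 8.767567024069363 [np.float64(0.2084444049072392), np.float64(0.08786459079254975), np.float64(0.20782679122113631), np.float64(0.08781108931027236)]
```

Call:
jog_arm(deltas=[{"gripper": 1, "offset": [0, 0, 0], "rotation": [0, 0, -6.8]}, {"gripper": 1, "offset": [0, 0, 0], "rotation": [0, 0, -6.8]}, {"gripper": 1, "offset": [0, 0, 0], "rotation": [0, 0, -6.8]}, {"gripper": 1, "offset": [0, 0, 0], "rotation": [0, 0, -6.8]}, {"gripper": 1, "offset": [0, 0, 0], "rotation": [0, 0, -6.7]}, {"gripper": 1, "offset": [-0.006, -0.04, 0], "rotation": [0, 0, 0]}, {"gripper": 1, "offset": [-0.006, -0.04, 0], "rotation": [0, 0, 0]}, {"gripper": 1, "offset": [-0.006, -0.04, 0], "rotation": [0, 0, 0]}, {"gripper": 1, "offset": [-0.006, -0.04, 0], "rotation": [0, 0, 0]}, {"gripper": 1, "offset": [-0.006, -0.04, 0], "rotation": [0, 0, 0]}, {"gripper": 1, "offset": [-0.006, -0.04, 0], "rotation": [0, 0, 0]}, {"gripper": 1, "offset": [-0.006, -0.04, 0], "rotation": [0, 0, 0]}, {"gripper": 1, "offset": [-0.006, -0.04, 0], "rotation": [0, 0, 0]}, {"gripper": 1, "offset": [-0.006, -0.04, 0], "rotation": [0, 0, 0]}, {"gripper": 1, "offset": [-0.006, -0.04, 0], "rotation": [0, 0, 0]}, {"gripper": 1, "offset": [-0.006, -0.04, 0], "rotation": [0, 0, 0]}, {"gripper": 1, "offset": [-0.006, -0.04, 0], "rotation": [0, 0, 0]}, {"gripper": 1, "offset": [-0.006, -0.04, 0], "rotation": [0, 0, 0]}, {"gripper": 1, "offset": [-0.006, -0.04, 0], "rotation": [0, 0, 0]}, {"gripper": 1, "offset": [-0.006, -0.04, 0], "rotation": [0, 0, 0]}])

```text
clock: 2.1
position: [0.4457, 0.02, 0.2422]
ee_rot: [-0.116, 0.993, 0.0, 0.0]
ft_force: [0.2, 0.3, 0.4]
grip_width: 1.001
grasp_force: 0.0
```

Call:
jog_arm(deltas=[{"gripper": 1, "offset": [-0.006, -0.04, 0], "rotation": [0, 0, 0]}, {"gripper": 1, "offset": [-0.006, -0.04, 0], "rotation": [0, 0, 0]}, {"gripper": 1, "offset": [-0.006, -0.04, 0], "rotation": [0, 0, 0]}, {"gripper": 1, "offset": [-0.006, -0.04, 0], "rotation": [0, 0, 0]}, {"gripper": 1, "offset": [-0.006, -0.04, 0], "rotation": [0, 0, 0]}, {"gripper": 1, "offset": [-0.006, -0.04, 0], "rotation": [0, 0, 0]}, {"gripper": 1, "offset": [-0.005, -0.036, 0], "rotation": [0, 0, 0]}, {"gripper": 1, "offset": [0, 0, 0], "rotation": [0, 0, 0]}])

```text
clock: 2.9
position: [0.5484, -0.2423, 0.2414]
ee_rot: [-0.113, 0.994, -0.001, -0.001]
ft_force: [-0.6, -0.2, 0.4]
grip_width: 1.001
grasp_force: 0.0
```

Run:
```python
from h import *
im=imaging.camera("scene")
cv2.imwrite("pics/s1.png",cv2.resize(im[150:400,130:380],(600,600),interpolation=cv2.INTER_CUBIC))
o=manip.get_obs();print(o["position"],o["ft_force"],o["clock"])
# where soles centre line / cap should be seen in scene
for p in((.549,-.239,.136),(.549,-.239,.112)): print(proj("scene",p))
```

```text
[ 0.54826724 -0.23986575  0.24139512] [ 1.01578437 -0.43130289  0.05506533] 2.95
[255.54999087 267.94016564]
[256.70809098 275.08361539]
```

View pics/s1.png

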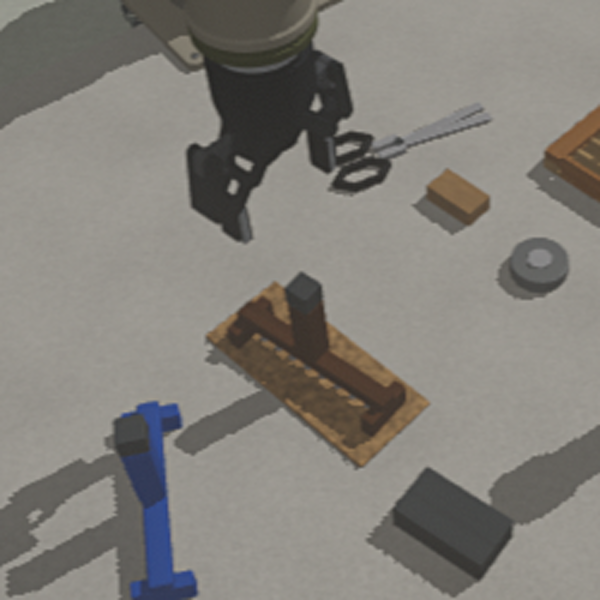

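The cap is at crop (304,281), which is px (256.7,267.1). It matches the predicted (255.5,268), so I descend.

Call:
jog_arm(deltas=[{"gripper": 1, "offset": [0, 0, 0.02], "rotation": [0, 0, 0]}, {"gripper": 1, "offset": [0, 0, 0.02], "rotation": [0, 0, 0]}, {"gripper": 1, "offset": [0, 0, 0.02], "rotation": [0, 0, 0]}, {"gripper": 1, "offset": [0, 0, 0.02], "rotation": [0, 0, 0]}, {"gripper": 1, "offset": [0, 0, 0.02], "rotation": [0, 0, 0]}, {"gripper": 1, "offset": [0, 0, 0.02], "rotation": [0, 0, 0]}, {"gripper": 1, "offset": [0, 0, 0.02], "rotation": [0, 0, 0]}, {"gripper": 1, "offset": [0, 0, 0.006], "rotation": [0, 0, 0]}, {"gripper": 1, "offset": [0, 0, 0], "rotation": [0, 0, 0]}, {"gripper": 0.6, "offset": [0, 0, 0], "rotation": [0, 0, 0]}, {"gripper": 0.45, "offset": [0, 0, 0], "rotation": [0, 0, 0]}, {"gripper": 0.4, "offset": [0, 0, 0], "rotation": [0, 0, 0]}, {"gripper": 0.36, "offset": [0, 0, 0], "rotation": [0, 0, 0]}, {"gripper": 0.32, "offset": [0, 0, 0], "rotation": [0, 0, 0]}, {"gripper": 0.28, "offset": [0, 0, 0], "rotation": [0, 0, 0]}, {"gripper": 0.24, "offset": [0, 0, 0], "rotation": [0, 0, 0]}, {"gripper": 0.2, "offset": [0, 0, 0], "rotation": [0, 0, 0]}, {"gripper": 0.1, "offset": [0, 0, 0], "rotation": [0, 0, 0]}], newtons=50)

```text
clock: 4.75
position: [0.549, -0.2376, 0.0966]
ee_rot: [-0.116, 0.993, -0.0, 0.0]
ft_force: [-1.2, -0.2, 5.2]
grip_width: 0.277
grasp_force: 50.4
```

Call:
jog_arm(deltas=[{"gripper": 0.1, "offset": [0, 0, -0.01], "rotation": [0, 0, 0]}, {"gripper": 0.1, "offset": [0, 0, -0.02], "rotation": [0, 0, 0]}, {"gripper": 0.1, "offset": [0, 0, -0.02], "rotation": [0, 0, 0]}, {"gripper": 0.1, "offset": [0, 0, -0.02], "rotation": [0, 0, 0]}, {"gripper": 0.1, "offset": [0, 0, -0.01], "rotation": [0, 0, 2.5]}, {"gripper": 0.1, "offset": [0, 0, 0], "rotation": [0, 0, 2.4]}, {"gripper": 0.1, "offset": [-0.005, 0.025, 0], "rotation": [0, 0, 0]}, {"gripper": 0.1, "offset": [-0.005, 0.025, 0], "rotation": [0, 0, 0]}, {"gripper": 0.1, "offset": [-0.005, 0.025, 0], "rotation": [0, 0, 0]}, {"gripper": 0.1, "offset": [-0.005, 0.025, 0], "rotation": [0, 0, 0]}, {"gripper": 0.1, "offset": [-0.005, 0.025, 0], "rotation": [0, 0, 0]}, {"gripper": 0.1, "offset": [-0.005, 0.025, 0], "rotation": [0, 0, 0]}, {"gripper": 0.1, "offset": [-0.005, 0.025, 0], "rotation": [0, 0, 0]}, {"gripper": 0.1, "offset": [-0.005, 0.025, 0], "rotation": [0, 0, 0]}, {"gripper": 0.1, "offset": [-0.005, 0.025, 0], "rotation": [0, 0, 0]}, {"gripper": 0.1, "offset": [-0.005, 0.025, 0], "rotation": [0, 0, 0]}, {"gripper": 0.1, "offset": [-0.005, 0.025, 0], "rotation": [0, 0, 0]}, {"gripper": 0.1, "offset": [-0.005, 0.025, 0], "rotation": [0, 0, 0]}, {"gripper": 0.1, "offset": [-0.007, 0.028, 0], "rotation": [0, 0, 0]}, {"gripper": 0.1, "offset": [-0.007, 0.028, 0], "rotation": [0, 0, 0]}])

```text
clock: 6.75
position: [0.5697, 0.1265, 0.1762]
ee_rot: [-0.073, 0.997, -0.0, -0.0]
ft_force: [-0.4, -0.8, -3.9]
grip_width: 0.274
grasp_force: 49.8
```

Run:
```python
from h import *
im=imaging.camera("scene");im2=imaging.camera("top")
a=cv2.resize(im[140:270,330:490],(480,390),interpolation=cv2.INTER_CUBIC)
b=cv2.resize(im2[190:320,85:245],(480,390),interpolation=cv2.INTER_CUBIC)
cv2.imwrite("pics/s2.png",cv2.resize(np.hstack([a,b]),(800,325)))
o=manip.get_obs();print(o["position"],o["ee_rot"],o["ft_force"],o["clock"])
```

```text
[0.56929101 0.13087508 0.17576109] [-7.62590029e-02  9.97087492e-01  8.11502227e-04 -6.62336035e-04] [-0.95335074  1.11575042 -3.68745406] 6.85
```

View pics/s2.png

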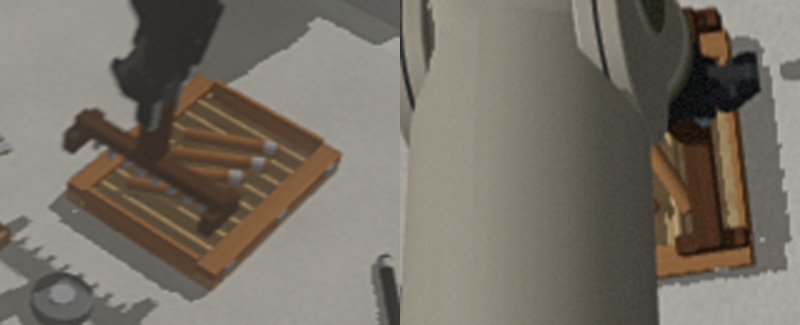

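Scene view: the rake is held level above the tray's near end. The pencils are beyond it, with tips at about crop (235,175), (258,160) and (272,147). I lower it close to the rails and read the pose.

Call:
jog_arm(deltas=[{"gripper": 0.1, "offset": [0, -0.002, 0.01], "rotation": [0, 0, 0]}, {"gripper": 0.1, "offset": [0, 0, 0.01], "rotation": [0, 0, 0]}, {"gripper": 0.1, "offset": [0, 0, 0.01], "rotation": [0, 0, 0]}, {"gripper": 0.1, "offset": [0, 0, 0.01], "rotation": [0, 0, 0]}, {"gripper": 0.1, "offset": [0, 0, 0.008], "rotation": [0, 0, 0]}, {"gripper": 0.1, "offset": [0, 0, 0], "rotation": [0, 0, 0]}, {"gripper": 0.1, "offset": [0, 0, 0], "rotation": [0, 0, 0]}])

```text
clock: 7.55
position: [0.5705, 0.1235, 0.1283]
ee_rot: [-0.073, 0.997, -0.0, -0.0]
ft_force: [0.4, 0.3, -3.3]
grip_width: 0.273
grasp_force: 49.9
```

Run:
```python
from h import *
o=manip.get_obs();p=o["position"];a=np.radians(8.4);d=p[:2]-[.556,.224]
print(p,"tray xy",d@[np.cos(a),np.sin(a)],d@[-np.sin(a),np.cos(a)],o["ee_rot"],o["ft_force"])
```

```text
[0.57048054 0.1234545  0.12826944] tray xy -0.0003627921086840225 -0.10158224316044023 [-7.30189757e-02  9.97330550e-01 -3.15455136e-05 -4.03955936e-05] [ 0.39299678  0.25025794 -3.27096752]
```

Call:
jog_arm(deltas=[{"gripper": 0.1, "offset": [0, 0.003, 0.003], "rotation": [0, 0, 0]}, {"gripper": 0.1, "offset": [0, 0, 0.003], "rotation": [0, 0, 0]}, {"gripper": 0.1, "offset": [0, 0, 0.001], "rotation": [0, 0, 0]}, {"gripper": 0.1, "offset": [0, 0, 0.001], "rotation": [0, 0, 0]}, {"gripper": 0.1, "offset": [0, 0, 0.001], "rotation": [0, 0, 0]}, {"gripper": 0.1, "offset": [0, 0, 0.001], "rotation": [0, 0, 0]}, {"gripper": 0.1, "offset": [0, 0, 0], "rotation": [0, 0, 0]}])

```text
clock: 8.25
position: [0.5699, 0.1265, 0.1182]
ee_rot: [-0.073, 0.997, 0.0, -0.0]
ft_force: [0.0, 0.3, -2.2]
grip_width: 0.275
grasp_force: 50.0
```

Call:
jog_arm(deltas=[{"gripper": 0.1, "offset": [0, 0, 0.0005], "rotation": [0, 0, 0]}, {"gripper": 0.1, "offset": [0, 0, 0], "rotation": [0, 0, 0]}, {"gripper": 0.1, "offset": [0, 0, 0], "rotation": [0, 0, 0]}])

```text
clock: 8.55
position: [0.57, 0.1265, 0.1178]
ee_rot: [-0.073, 0.997, 0.0, 0.0]
ft_force: [0.1, -0.8, -3.8]
grip_width: 0.275
grasp_force: 50.0
```

Call:
jog_arm(deltas=[{"gripper": 0.1, "offset": [0, 0, 0.0005], "rotation": [0, 0, 0]}, {"gripper": 0.1, "offset": [0, 0, 0.0005], "rotation": [0, 0, 0]}, {"gripper": 0.1, "offset": [0, 0, 0], "rotation": [0, 0, 0]}])

```text
clock: 8.85
position: [0.5703, 0.1266, 0.1174]
ee_rot: [-0.073, 0.997, 0.0, 0.0]
ft_force: [-3.2, 0.0, 4.9]
grip_width: 0.276
grasp_force: 51.0
```

Call:
jog_arm(deltas=[{"gripper": 0.1, "offset": [0, 0, 0.0005], "rotation": [0, 0, 0]}, {"gripper": 0.1, "offset": [0, 0, 0.0005], "rotation": [0, 0, 0]}, {"gripper": 0.1, "offset": [0, 0, 0], "rotation": [0, 0, 0]}])

```text
clock: 9.15
position: [0.5707, 0.1266, 0.1174]
ee_rot: [-0.073, 0.997, 0.0, 0.001]
ft_force: [-4.8, -1.5, 12.1]
grip_width: 0.274
grasp_force: 52.2
```

Contact felt: the soles are at about 27 mm. I back off to about 8 N and start combing.

Call:
jog_arm(deltas=[{"gripper": 0.1, "offset": [0, 0, -0.001], "rotation": [0, 0, 0]}, {"gripper": 0.1, "offset": [0, 0, 0], "rotation": [0, 0, 0]}, {"gripper": 0.1, "offset": [0, 0.002, 0], "rotation": [0, 0, 0]}, {"gripper": 0.1, "offset": [0, 0.002, 0], "rotation": [0, 0, 0]}, {"gripper": 0.1, "offset": [0, 0.002, 0], "rotation": [0, 0, 0]}, {"gripper": 0.1, "offset": [0, 0.002, 0], "rotation": [0, 0, 0]}, {"gripper": 0.1, "offset": [0, 0.002, 0], "rotation": [0, 0, 0]}, {"gripper": 0.1, "offset": [0, 0.002, 0], "rotation": [0, 0, 0]}, {"gripper": 0.1, "offset": [0, 0.002, 0], "rotation": [0, 0, 0]}])

```text
clock: 10.05
position: [0.5688, 0.1397, 0.1174]
ee_rot: [-0.073, 0.997, -0.0, 0.001]
ft_force: [0.5, -2.3, 6.2]
grip_width: 0.278
grasp_force: 51.3
```

Call:
jog_arm(deltas=[{"gripper": 0.1, "offset": [0, 0.0025, -0.0004], "rotation": [0, 0, 0]}, {"gripper": 0.1, "offset": [0, 0.0025, 0], "rotation": [0, 0, 0]}, {"gripper": 0.1, "offset": [0, 0.0025, 0], "rotation": [0, 0, 0]}, {"gripper": 0.1, "offset": [0, 0.0025, 0], "rotation": [0, 0, 0]}, {"gripper": 0.1, "offset": [0, 0.0025, 0], "rotation": [0, 0, 0]}, {"gripper": 0.1, "offset": [0, 0.0025, 0], "rotation": [0, 0, 0]}, {"gripper": 0.1, "offset": [0, 0.0025, 0], "rotation": [0, 0, 0]}, {"gripper": 0.1, "offset": [0, 0.0025, 0], "rotation": [0, 0, 0]}, {"gripper": 0.1, "offset": [0, 0.0025, 0], "rotation": [0, 0, 0]}, {"gripper": 0.1, "offset": [0, 0.0025, 0], "rotation": [0, 0, 0]}])

```text
clock: 11.05
position: [0.5645, 0.1651, 0.1174]
ee_rot: [-0.073, 0.997, -0.0, 0.0]
ft_force: [0.9, -2.9, 6.0]
grip_width: 0.27
grasp_force: 51.2
```

Call:
jog_arm(deltas=[{"gripper": 0.1, "offset": [0, 0.0025, 0], "rotation": [0, 0, 0]}, {"gripper": 0.1, "offset": [0, 0.0025, 0], "rotation": [0, 0, 0]}, {"gripper": 0.1, "offset": [0, 0.0025, 0], "rotation": [0, 0, 0]}, {"gripper": 0.1, "offset": [0, 0.0025, 0], "rotation": [0, 0, 0]}, {"gripper": 0.1, "offset": [0, 0.0025, 0], "rotation": [0, 0, 0]}, {"gripper": 0.1, "offset": [0, 0.0025, 0], "rotation": [0, 0, 0]}, {"gripper": 0.1, "offset": [0, 0.0025, 0], "rotation": [0, 0, 0]}, {"gripper": 0.1, "offset": [0, 0.0025, 0], "rotation": [0, 0, 0]}, {"gripper": 0.1, "offset": [0, 0.0025, 0], "rotation": [0, 0, 0]}, {"gripper": 0.1, "offset": [0, 0.0025, 0], "rotation": [0, 0, 0]}])

```text
clock: 12.05
position: [0.5609, 0.1899, 0.1174]
ee_rot: [-0.073, 0.997, -0.0, 0.0]
ft_force: [0.2, -2.4, 5.8]
grip_width: 0.273
grasp_force: 51.2
```

Call:
jog_arm(deltas=[{"gripper": 0.1, "offset": [0, 0.0025, 0], "rotation": [0, 0, 0]}, {"gripper": 0.1, "offset": [0, 0.0025, 0], "rotation": [0, 0, 0]}, {"gripper": 0.1, "offset": [0, 0.0025, 0], "rotation": [0, 0, 0]}, {"gripper": 0.1, "offset": [0, 0.0025, 0], "rotation": [0, 0, 0]}, {"gripper": 0.1, "offset": [0, 0.0025, 0], "rotation": [0, 0, 0]}, {"gripper": 0.1, "offset": [0, 0.0025, 0], "rotation": [0, 0, 0]}, {"gripper": 0.1, "offset": [0, 0.0025, 0], "rotation": [0, 0, 0]}, {"gripper": 0.1, "offset": [0, 0.0025, 0], "rotation": [0, 0, 0]}, {"gripper": 0.1, "offset": [0, 0.0025, 0], "rotation": [0, 0, 0]}, {"gripper": 0.1, "offset": [0, 0.0025, 0], "rotation": [0, 0, 0]}])

```text
clock: 13.05
position: [0.5572, 0.2146, 0.1175]
ee_rot: [-0.073, 0.997, -0.0, 0.0]
ft_force: [0.2, -2.2, 5.3]
grip_width: 0.277
grasp_force: 51.2
```

Run:
```python
from h import *
im=imaging.camera("scene")
cv2.imwrite("pics/s3.png",cv2.resize(im[150:260,340:480],(700,550),interpolation=cv2.INTER_CUBIC))
```

```text
(no output)
```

View pics/s3.png

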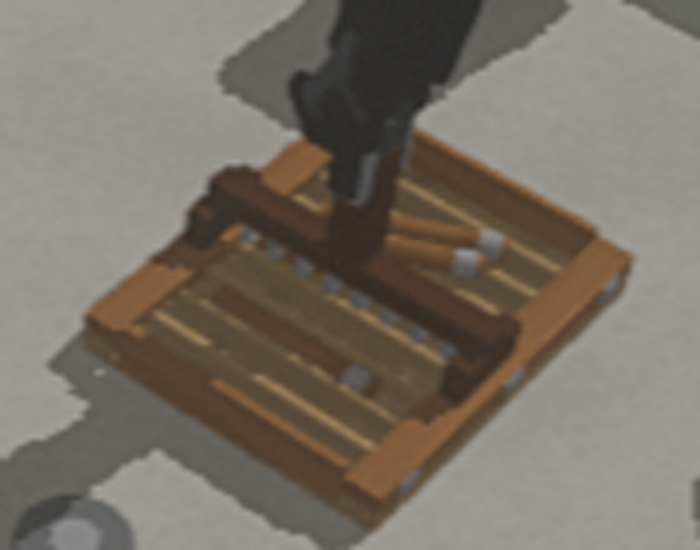

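One pencil is settled behind the rake at crop (290,340). The others are ahead at (465,262) and (490,243), with one hidden. Combing continues.

Call:
jog_arm(deltas=[{"gripper": 0.1, "offset": [0, 0.0025, 0], "rotation": [0, 0, 0]}, {"gripper": 0.1, "offset": [0, 0.0025, 0], "rotation": [0, 0, 0]}, {"gripper": 0.1, "offset": [0, 0.0025, 0], "rotation": [0, 0, 0]}, {"gripper": 0.1, "offset": [0, 0.0025, 0], "rotation": [0, 0, 0]}, {"gripper": 0.1, "offset": [0, 0.0025, 0], "rotation": [0, 0, 0]}, {"gripper": 0.1, "offset": [0, 0.0025, 0], "rotation": [0, 0, 0]}, {"gripper": 0.1, "offset": [0, 0.0025, 0], "rotation": [0, 0, 0]}, {"gripper": 0.1, "offset": [0, 0.0025, 0], "rotation": [0, 0, 0]}, {"gripper": 0.1, "offset": [0, 0.0025, 0], "rotation": [0, 0, 0]}, {"gripper": 0.1, "offset": [0, 0.0025, 0], "rotation": [0, 0, 0]}, {"gripper": 0.1, "offset": [0, 0.0025, 0], "rotation": [0, 0, 0]}, {"gripper": 0.1, "offset": [0, 0.0025, 0], "rotation": [0, 0, 0]}, {"gripper": 0.1, "offset": [0, 0.0025, 0], "rotation": [0, 0, 0]}, {"gripper": 0.1, "offset": [0, 0.0025, 0], "rotation": [0, 0, 0]}])

```text
clock: 14.5
position: [0.5521, 0.2492, 0.1174]
ee_rot: [-0.073, 0.997, -0.0, 0.0]
ft_force: [0.2, -2.6, 5.7]
grip_width: 0.276
grasp_force: 51.2
```

Call:
jog_arm(deltas=[{"gripper": 0.1, "offset": [0, 0.0025, 0], "rotation": [0, 0, 0]}, {"gripper": 0.1, "offset": [0, 0.0025, 0], "rotation": [0, 0, 0]}, {"gripper": 0.1, "offset": [0, 0.0025, 0], "rotation": [0, 0, 0]}, {"gripper": 0.1, "offset": [0, 0.0025, 0], "rotation": [0, 0, 0]}, {"gripper": 0.1, "offset": [0, 0.0025, 0], "rotation": [0, 0, 0]}, {"gripper": 0.1, "offset": [0, 0.0025, 0], "rotation": [0, 0, 0]}, {"gripper": 0.1, "offset": [0, 0.0025, 0], "rotation": [0, 0, 0]}, {"gripper": 0.1, "offset": [0, 0.0025, 0], "rotation": [0, 0, 0]}, {"gripper": 0.1, "offset": [0, 0.0025, 0], "rotation": [0, 0, 0]}, {"gripper": 0.1, "offset": [0, 0.0025, 0], "rotation": [0, 0, 0]}, {"gripper": 0.1, "offset": [0, 0.0025, 0], "rotation": [0, 0, 0]}, {"gripper": 0.1, "offset": [0, 0.0025, 0], "rotation": [0, 0, 0]}])

```text
clock: 15.7
position: [0.5477, 0.2789, 0.1174]
ee_rot: [-0.073, 0.997, -0.0, 0.0]
ft_force: [0.8, -3.4, 6.8]
grip_width: 0.275
grasp_force: 51.2
```

Run:
```python
from h import *
im=imaging.camera("scene")
cv2.imwrite("pics/s4.png",cv2.resize(im[150:260,340:480],(700,550),interpolation=cv2.INTER_CUBIC))
o=manip.get_obs();p=o["position"];a=np.radians(8.4);d=p[:2]-[.556,.224]
print("tray xy",d@[np.cos(a),np.sin(a)],d@[-np.sin(a),np.cos(a)])
```

```text
tray xy -0.00023248208611053797 0.056103149441696566
```

View pics/s4.png

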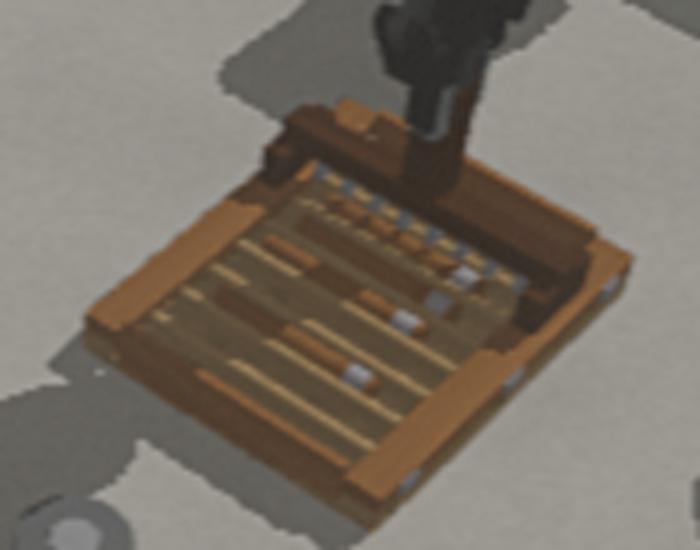

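All four pencils look settled behind the teeth, with tips at crop (355,375), (405,320), (437,300) and (465,275). I check them against the groove lines.

Run:
```python
from h import *
a=np.radians(8.4)
for A,B in(((220,292),(365,378)),((265,240),(415,324)),((302,222),(448,302)),((332,200),(470,278))):
    r=[]
    for u,v in(A,B):
        d=onplane("scene",340+u/5,150+v/5,.019)[:2]-[.556,.224]; r.append([1000*d@[np.cos(a),np.sin(a)],1000*d@[-np.sin(a),np.cos(a)]])
    r=np.array(r); print(r.round(1).tolist(),np.linalg.norm(r[0]-r[1]).round(), "ang",np.degrees(np.arctan((r[1]-r[0])[1]/(r[1]-r[0])[0])).round(1))
```

```text
[[-51.2, -45.9], [39.9, -44.3]] 91.0 ang 1.0
[[-57.6, 0.9], [36.5, 4.0]] 94.0 ang 1.9
[[-51.5, 25.3], [39.9, 28.6]] 91.0 ang 2.1
[[-49.9, 50.0], [38.3, 51.1]] 88.0 ang 0.7
```

Call:
jog_arm(deltas=[{"gripper": 0.1, "offset": [0, 0.0025, 0], "rotation": [0, 0, 0]}, {"gripper": 0.1, "offset": [0, 0.0025, 0], "rotation": [0, 0, 0]}, {"gripper": 0.1, "offset": [0, 0.0025, 0], "rotation": [0, 0, 0]}, {"gripper": 0.1, "offset": [0, 0.0025, 0], "rotation": [0, 0, 0]}, {"gripper": 0.1, "offset": [0, 0.0025, 0], "rotation": [0, 0, 0]}, {"gripper": 0.1, "offset": [0, 0.0025, 0], "rotation": [0, 0, 0]}, {"gripper": 0.1, "offset": [0, 0.0025, 0], "rotation": [0, 0, 0]}, {"gripper": 0.1, "offset": [0, 0.0025, 0], "rotation": [0, 0, 0]}, {"gripper": 0.1, "offset": [0, 0.0025, 0], "rotation": [0, 0, 0]}, {"gripper": 0.1, "offset": [0, 0, 0], "rotation": [0, 0, 0]}, {"gripper": 0.1, "offset": [0, 0, 0], "rotation": [0, 0, 0]}])

```text
clock: 16.85
position: [0.5443, 0.3017, 0.1174]
ee_rot: [-0.073, 0.997, 0.0, 0.0]
ft_force: [0.1, -1.4, 5.0]
grip_width: 0.273
grasp_force: 51.2
```

The pencils are at tray y ≈ -48, 0, 24 and 48, all groove centres and aligned. Next I lift and carry the rake back.

Call:
jog_arm(deltas=[{"gripper": 0.1, "offset": [0, 0, -0.01], "rotation": [0, 0, 0]}, {"gripper": 0.1, "offset": [0, 0, -0.015], "rotation": [0, 0, 0]}, {"gripper": 0.1, "offset": [0, 0, -0.02], "rotation": [0, 0, 0]}, {"gripper": 0.1, "offset": [0, 0, -0.015], "rotation": [0, 0, 0]}, {"gripper": 0.1, "offset": [0.002, -0.015, 0], "rotation": [0, 0, 0]}, {"gripper": 0.1, "offset": [0.005, -0.035, 0], "rotation": [0, 0, 0]}, {"gripper": 0.1, "offset": [0.005, -0.035, 0], "rotation": [0, 0, 0]}, {"gripper": 0.1, "offset": [0.005, -0.035, 0], "rotation": [0, 0, 0]}, {"gripper": 0.1, "offset": [0.005, -0.035, 0], "rotation": [0, 0, 0]}, {"gripper": 0.1, "offset": [0.005, -0.035, 0], "rotation": [0, 0, 0]}, {"gripper": 0.1, "offset": [0.005, -0.035, 0], "rotation": [0, 0, 0]}, {"gripper": 0.1, "offset": [0.005, -0.035, 0], "rotation": [0, 0, 0]}, {"gripper": 0.1, "offset": [0.005, -0.035, 0], "rotation": [0, 0, 0]}, {"gripper": 0.1, "offset": [0.005, -0.035, 0], "rotation": [0, 0, 0]}, {"gripper": 0.1, "offset": [0.005, -0.035, 0], "rotation": [0, 0, 0]}, {"gripper": 0.1, "offset": [0.005, -0.035, 0], "rotation": [0, 0, 0]}, {"gripper": 0.1, "offset": [0.005, -0.035, 0], "rotation": [0, 0, 0]}, {"gripper": 0.1, "offset": [0.005, -0.035, 0], "rotation": [0, 0, 0]}, {"gripper": 0.1, "offset": [0.005, -0.035, 0], "rotation": [0, 0, 0]}, {"gripper": 0.1, "offset": [0.005, -0.031, 0], "rotation": [0, 0, 0]}])

```text
clock: 18.85
position: [0.5448, -0.2428, 0.1767]
ee_rot: [-0.072, 0.997, 0.0, -0.0]
ft_force: [-0.8, -0.3, -3.9]
grip_width: 0.273
grasp_force: 50.0
```

Call:
jog_arm(deltas=[{"gripper": 0.1, "offset": [0, 0, 0], "rotation": [0, 0, 0]}, {"gripper": 0.1, "offset": [0, 0, 0.02], "rotation": [0, 0, 0]}, {"gripper": 0.1, "offset": [0, 0, 0.02], "rotation": [0, 0, 0]}, {"gripper": 0.1, "offset": [0, 0, 0.015], "rotation": [0, 0, 0]}, {"gripper": 0.1, "offset": [0, 0, 0], "rotation": [0, 0, 0]}, {"gripper": 0.1, "offset": [0, 0, 0], "rotation": [0, 0, 0]}])

```text
clock: 19.45
position: [0.5461, -0.2404, 0.1224]
ee_rot: [-0.073, 0.997, 0.0, -0.0]
ft_force: [0.5, -0.3, -3.6]
grip_width: 0.279
grasp_force: 50.3
```

Call:
jog_arm(deltas=[{"gripper": 0.1, "offset": [0, 0, 0.01], "rotation": [0, 0, 0]}, {"gripper": 0.1, "offset": [0, 0, 0.01], "rotation": [0, 0, 0]}, {"gripper": 0.1, "offset": [0, 0, 0.002], "rotation": [0, 0, 0]}, {"gripper": 0.1, "offset": [0, 0, 0.001], "rotation": [0, 0, 0]}, {"gripper": 0.1, "offset": [0, 0, 0.001], "rotation": [0, 0, 0]}, {"gripper": 0.1, "offset": [0, 0, 0.0008], "rotation": [0, 0, 0]}, {"gripper": 0.1, "offset": [0, 0, 0], "rotation": [0, 0, 0]}])

```text
clock: 20.15
position: [0.5463, -0.2404, 0.0975]
ee_rot: [-0.073, 0.997, 0.0, 0.0]
ft_force: [0.3, -0.8, -4.2]
grip_width: 0.275
grasp_force: 50.3
```

Call:
jog_arm(deltas=[{"gripper": 0.1, "offset": [0, 0, 0.0007], "rotation": [0, 0, 0]}, {"gripper": 0.1, "offset": [0, 0, 0], "rotation": [0, 0, 0]}, {"gripper": 0.1, "offset": [0, 0, 0], "rotation": [0, 0, 0]}])

```text
clock: 20.45
position: [0.5463, -0.2403, 0.0967]
ee_rot: [-0.073, 0.997, 0.0, 0.0]
ft_force: [0.1, -0.3, -3.8]
grip_width: 0.278
grasp_force: 50.3
```

Call:
jog_arm(deltas=[{"gripper": 0.1, "offset": [0, 0, 0.0005], "rotation": [0, 0, 0]}, {"gripper": 0.1, "offset": [0, 0, 0.0005], "rotation": [0, 0, 0]}, {"gripper": 0.1, "offset": [0, 0, 0], "rotation": [0, 0, 0]}])

```text
clock: 20.75
position: [0.5465, -0.2405, 0.0966]
ee_rot: [-0.073, 0.997, 0.0, 0.0]
ft_force: [-3.6, 2.3, 6.4]
grip_width: 0.276
grasp_force: 51.8
```

Call:
jog_arm(deltas=[{"gripper": 0.1, "offset": [0, 0, -0.0007], "rotation": [0, 0, 0]}, {"gripper": 0.1, "offset": [0, 0, 0], "rotation": [0, 0, 0]}, {"gripper": 0.3, "offset": [0, 0, 0], "rotation": [0, 0, 0]}, {"gripper": 0.36, "offset": [0, 0, 0], "rotation": [0, 0, 0]}, {"gripper": 0.45, "offset": [0, 0, 0], "rotation": [0, 0, 0]}, {"gripper": 0.6, "offset": [0, 0, 0], "rotation": [0, 0, 0]}, {"gripper": 0.8, "offset": [0, 0, 0], "rotation": [0, 0, 0]}, {"gripper": 1, "offset": [0, 0, 0], "rotation": [0, 0, 0]}, {"gripper": 1, "offset": [0, 0, 0], "rotation": [0, 0, 0]}, {"gripper": 1, "offset": [0, 0, -0.01], "rotation": [0, 0, 0]}, {"gripper": 1, "offset": [0, 0, -0.02], "rotation": [0, 0, 0]}, {"gripper": 1, "offset": [0, 0, -0.02], "rotation": [0, 0, 0]}, {"gripper": 1, "offset": [0, 0, -0.03], "rotation": [0, 0, 0]}, {"gripper": 1, "offset": [0, 0, -0.03], "rotation": [0, 0, 0]}, {"gripper": 1, "offset": [0, 0, -0.03], "rotation": [0, 0, 0]}, {"gripper": 1, "offset": [0, 0, 0], "rotation": [0, 0, 0]}, {"gripper": 1, "offset": [0, 0, 0], "rotation": [0, 0, 0]}])

```text
clock: 22.45
position: [0.5465, -0.2405, 0.2373]
ee_rot: [-0.073, 0.997, -0.0, 0.001]
ft_force: [-0.6, -0.5, -1.1]
grip_width: 1.002
grasp_force: 0.0
```

Run:
```python
from h import *
cv2.imwrite("pics/s5.png",imaging.camera("scene")[120:420,100:500].repeat(2,0).repeat(2,1))
```

```text
(no output)
```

View pics/s5.png

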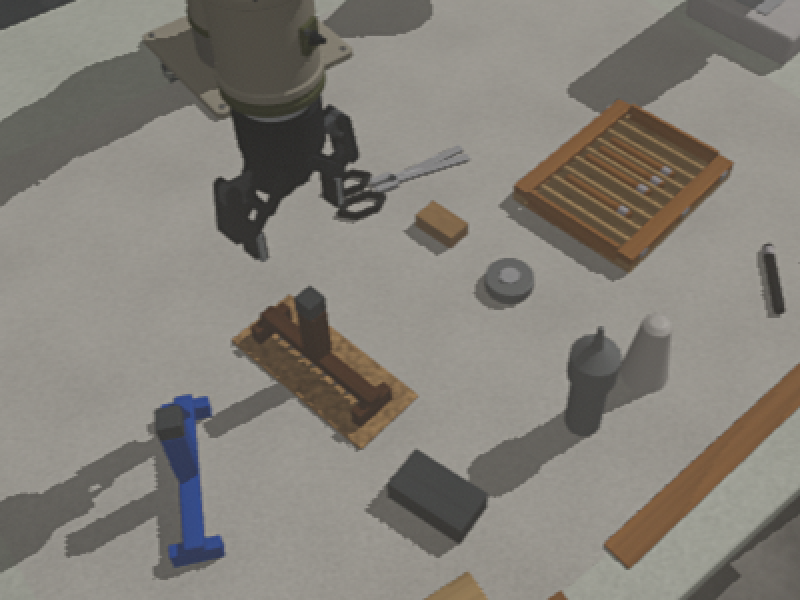

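The rake stands centred on the mat, with its cap at crop (310,300). All four pencils lie in grooves, tips near (645,185), the gripper is clear and the bystanders are unmoved. I hand the job in.

```bash
python3 -c "
from workcell import workorder
print(workorder.hand_in())"
```

```text
the job is handed in; nothing more can be done
None
```

Job handed in at about 22.5 s of the 61 s allowed: in the last pictures all four pencils lie in grooves, the rake stands upright and released on its mat, and no bystander appears to have moved; the hand-in call returned no verdict.

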